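# Refit the filter plate, line up the quarter-turn fastener and hold the cover home

## Robot

A 7-joint arm with a two-finger parallel gripper is mounted at the origin on a cart in front of the work surface, level with it; the furniture and walls round the work are solid. World frame = base frame: x ahead of the robot, y to its left, z up, the work surface at z = 0. Lengths are in m, angles in rad, forces in N, time in s.
With the tool pointing down it reaches from about 0.425 to 0.825 m from the base axis. Payload 3.6 kg.
Tool frame: the origin (TCP) lies where the fingers leave the gripper's body, on its centre line; the fingertips stand 73 mm ahead of it and the grasp point (between the pads) lies 54 mm ahead of it; z points along the fingers, y is the line along which they close (so a half turn about z gives the same grasp; the last joint's range is limited). The gripper opens to 85 mm and grips with 20 to 120 N. Pads are 22 mm wide; open, the fingers measure 114 mm over their backs; the gripper's body (76 mm by 85 mm) begins 54 mm behind the grasp point. The pads swing forward as they close: fully open they stand 13 mm farther back than shut.
Start: joints at [-1.206, 0.615, -0.013, 1.423, 0.008, 1.103, -0.04], TCP at [0.248, 0.601, 0.304] pointing down, gripper open.
Joint ranges: [-3.12, 3.12], [-0.3, 2.06], [-1.34, 1.32], [0.26, 2.42], [-1.36, 4.5], [0.01, 1.98], [-2.84, 2.84]. Speed limits (rad/s): [2.79, 2.79, 3.14, 3.14, 3.14, 3.14, 3.14].

## Interface

Orientations are given as a unit quaternion [x, y, z, w].
In Python, from station import arm, snapshot, camera_info, ticket gives the robot as it stands. Calls block until the motion is done:
- arm.movep(position, orientation): joint-space move of the TCP to a pose.
- arm.line_to(position, velocity=0.15, ori=None): straight line of the TCP; ori=None keeps the orientation; velocity is the mean speed in m/s.
- arm.move_j(angles): joint-space move.
- arm.move_gripper(opening, effort=None): opening from 0.0 (shut) to 1.0 (fully open); effort is the grip in N (None keeps the last); returns when the fingers have stopped.
- arm.pause(seconds).
- arm.ik(position, orientation): joint angles nearest the present ones, or None.
- snapshot(name): name is "scene" or "top" or "wrist"; returns the picture (480x640x3 uint8, blue, green, red); there is no depth.
- camera_info(name): a dict with "fx", "fy", "cx", "cy" (pixels), "R" (3x3) and "t" (3): a world point X has camera coordinates R X + t; the wrist camera has in their place "T_tool_cam" (4x4, takes a point from camera to tool coordinates, whose origin is the TCP and whose axes are the flange's). Camera axes: x right, y down, z forward; pixel columns grow to the right and rows downward; lengths in m; the calibration is good to about 2 mm. A picture is of the moment at which its call begins: read the wrist's pose just before it. camera_info takes no time and is no camera call.
A pose or a line that the arm cannot do raises arm.MotionError and nothing moves.
- ticket.finish_job(): hands the job in; it is judged then, once.
Readings, each from a call of its own:
- arm.read_time(): time.
- arm.read_joint_positions(): joint angles.
- arm.read_dq(): joint speeds.
- arm.read_effort(): joint torques, N m.
- arm.read_tool_pos(): TCP position.
- arm.read_eef_rot(): TCP orientation.
- arm.read_ft_force(): force on the tool from outside, world axes, zero at the start.
- arm.read_wrist_torque(): the same for the moment, N m.
- arm.read_opening(): opening from 0.0 (shut) to 1.0 (fully open).
- arm.read_finger_force(): force on a finger pad.
Only numpy, scipy, OpenCV 4.12 (cv2) and the standard library are available. Lean on these libraries where they do the work, as an engineer would, in place of code of your own. Each camera call takes 0.05 s, during which the arm holds its last target. There are 200 camera calls.

## Task

Lift the spare filter plate out of its stand on the bench and set it on edge, tab up, in the empty slotted cradle inside the dust-filter box; let go of it and then swing the box's cover shut. With the cover shut, turn the quarter-turn fastener on it clockwise until the slot in its wing is in line with the two index ribs on the cover, then push the cover down fully home against the box and finish while still holding it there, without letting up. Leave the wax block, the brass tube and the small tumbler where they stand.

Things in the scene. Friction and masses are not known exactly. Their poses are not given: they have to be found in the camera images.
- filter_box: grey steel box fixed to the bench, open under its cover: 120 (x) x 200 (y) x 80 mm high, walls 6, floor 5; hose spigot 28 mm out of its +y side. Origin: centre of underside; x points from front (robot's side) to back, where the cover hinges; z up. Inside, 45 mm left and right of its middle, stand two black slotted cradles, slots front to back: one holds a plate like the spare, one is empty.
- empty_cradle: the empty black slotted cradle in the box, fixed: 104 (x) x 34 x 31 mm high. Origin: centre of underside, 5 mm above the bench. Slot along its x (= the box's x), 13 mm wide, flared to 24 mm at the top, 94 mm long between end stops; its floor is 4 mm above the origin. From slot middle to the near box side wall 49 mm, to the other cradle's slot 90 mm.
- filter_plate: the loose spare filter plate: flat aluminium frame with dark mesh, 86 (x) x 10 (y) x 48 mm high, with a tab 34 wide, 10 thick at the middle of its top edge, rising 18 mm more (66 in all); 0.10 kg. Origin: middle of its bottom edge; z up through the tab. Starts on edge in the stand. Seated, its origin is 4 mm above the cradle's, its tab top 5 mm below the box rim.
- stand: aluminium slotted stand fixed on the bench, same slot as the cradle, on a foot 110 x 56 mm. Origin: centre of its underside; slot along its x.
- cover_hinge (a joint): hinge of the box's cover, rad: 0 = shut, grows as it opens; it starts open, leaning back on its stop at 1.85. Tipped forward past upright (below about 1.5) it falls shut slowly by its own weight, in about 1 to 2 s.
- cover_pivot (a point): middle of the cover's hinge pin, 66 mm behind the box's middle and 83 mm above the bench. The pin runs along the box's y; the front edge of the cover is 129 mm from it.
- cover_plate: the cover, a grey sheet 126 (x) x 204 (y) x 5 mm with a rubber seal below. Origin: middle of its underside. z points out of its outer face (up when shut; away from the robot when open), x from the free front edge to the hinge. Two steel index ribs on the outer face lie on its middle line (along its x), one before and one behind the fastener.
- cover_flat (a point): point on the outer face of the cover with bare sheet round it: 18 mm from the free edge, 65 mm to the right (-y) of the middle line. Suits pushing the cover over from behind, and pressing it.
- cover_gap (a joint): travel of the cover towards the box, m: 0 = standing 5 mm off the rim on its springs, 0.005 = home against the rim. It springs back when not held. Straight down wherever it is pushed; about 2.5 N starts it, about 8 N holds it home.
- fastener (a joint): turn of the fastener on the cover, rad, positive clockwise seen from above. 0 = slot across the cover (along its y), 1.571 = slot along the cover's x, in line with the index ribs. It starts between 0.05 and 0.5, turns stiffly (0.03 N m), has no click, and stops only at 2.1, past the aligned place.
- fastener_wing (a point): top middle of the fastener's wing, on its turning axis: steel wing 40 mm long, 14 mm thick, 26 mm high above the cover's outer face, 4 mm slot along its top; grip it across the 14 mm. The axis is 32 mm in front of the cover's middle, 31 mm from its free edge. The point's x runs along wing and slot.
- wax_block: yellow-brown beeswax block, 32x46x21 mm, loose; leave it. Origin: centre of underside
- tube_piece: short brass tube, 28 mm across and high, loose, upright; leave it. Origin: centre of underside
- tumbler: small clear glass tumbler, 41 mm across, 47 mm high, loose; leave it. Origin: centre of underside
Things that resemble listed ones, but are neither listed nor needed, are in the scene too. What is shaped like the filter_plate but green or turquoise is not meant.

How it is judged:
On the way, in this order (a step that is already met when the one before it is completed fails the run):
1. the spare plate stands in the empty cradle, let go (x of filter_plate in the frame of empty_cradle between -0.008 and 0.008 m and y of filter_plate in the frame of empty_cradle between -0.004 and 0.004 m and z of filter_plate in the frame of empty_cradle between 0.001 and 0.007 m and angle between filter_plate's own z axis and vertical below 0.18 rad and contact force between the fingers and filter_plate below 0.1 N and value of joint cover_hinge above 1.2 rad), for 0.2 s.
2. the cover is swung shut over the seated plate (value of joint cover_hinge below 0.03 rad and x of filter_plate in the frame of empty_cradle between -0.008 and 0.008 m and y of filter_plate in the frame of empty_cradle between -0.004 and 0.004 m and z of filter_plate in the frame of empty_cradle between 0.001 and 0.007 m and angle between filter_plate's own z axis and vertical below 0.18 rad), for 0.2 s.
3. with the cover shut, the fastener's slot is turned in line with the index ribs (value of joint cover_hinge below 0.03 rad and value of joint fastener between 1.4508 and 1.6908 rad), for 0.2 s.
At the end, for the whole second after the job is handed in: Spare plate upright (10 deg) on the floor of the once empty cradle (8 mm along, 4 across, 3 in height); cover shut (0.03 rad); slot within 0.12 rad of the ribs' line; the robot still presses the cover or its fastener with over 3 N, so it has gone over 4 of its 5 mm to the rim (all of step 3 and x of filter_plate in the frame of empty_cradle between -0.008 and 0.008 m and y of filter_plate in the frame of empty_cradle between -0.004 and 0.004 m and z of filter_plate in the frame of empty_cradle between 0.001 and 0.007 m and angle between filter_plate's own z axis and vertical below 0.18 rad and value of joint cover_gap above 0.004 m and contact force between any of the fingers, the arm and cover_plate above 3 N); the arm keeps its last pose, push and grip.
It fails at once if the wax block is moved more than 30 mm (distance of wax_block from where it was at the start of the episode above 0.03 m).
It fails at once if the brass tube is moved more than 30 mm (distance of tube_piece from where it was at the start of the episode above 0.03 m).
It fails at once if the tumbler is moved more than 30 mm (distance of tumbler from where it was at the start of the episode above 0.03 m).
It also fails if it takes over 64 s, if anything falls off the work surface, if the arm or the gripper's body presses on something with over 40 N, if the wrist force passes 120 N, or if a joint passes its speed limit or range.

## Working session

There is one attempt and no reset: what is moved stays moved. The work goes in short steps, each a Python script; the robot and the scene stay as the last script left them, time stands still between calls to the robot, and variables do not carry over. Pictures are saved under pics/ and viewed, at most 10 in all, crops included, and the job is handed in when it is done.

```bash
ls; mkdir -p pics; python3 - <<'E'
from station import arm, snapshot, camera_info
import cv2, numpy as np
for n in ("scene","top"):
    im=snapshot(n); cv2.imwrite(f"pics/{n}0.png",im)
    c=camera_info(n); print(n,{k:np.round(np.array(v),4).tolist() for k,v in c.items()})
print({k:np.round(np.array(v),4).tolist() for k,v in camera_info("wrist").items()})
print(arm.read_tool_pos(),arm.read_eef_rot(),arm.read_time())
E
```

```text
pics
scene {'fx': 449.6919, 'fy': 449.6919, 'cx': 319.1107, 'cy': 237.5119, 'R': [[0.7766, -0.63, -0.0009], [-0.476, -0.5859, -0.6558], [0.4127, 0.5097, -0.7549]], 't': [-0.4636, 0.2099, 1.2236]}
top {'fx': 488.0108, 'fy': 488.0108, 'cx': 313.5518, 'cy': 230.0634, 'R': [[-0.0081, -1.0, -0.0049], [-0.9973, 0.0084, -0.0735], [0.0735, 0.0043, -0.9973]], 't': [-0.1055, 0.5084, 1.1869]}
{'fx': 407.1582, 'fy': 407.1582, 'cx': 316.9761, 'cy': 239.472, 'T_tool_cam': [[0.0004, -0.9615, -0.2748, 0.0693], [1.0, 0.0004, 0.0003, 0.0008], [-0.0001, -0.2748, 0.9615, -0.0704], [0.0, 0.0, 0.0, 1.0]]}
[0.24799006 0.60026567 0.302839  ] [ 1.94637886e-01  9.80874448e-01 -1.16870858e-03 -2.12980315e-04] 0.1
```

View pics/scene0.png

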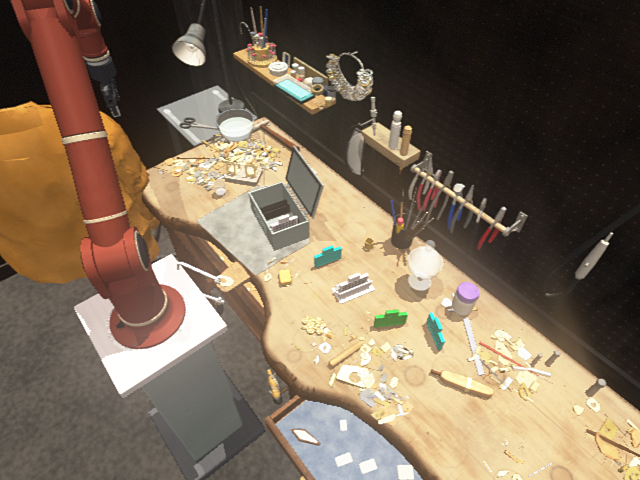

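View pics/top0.png

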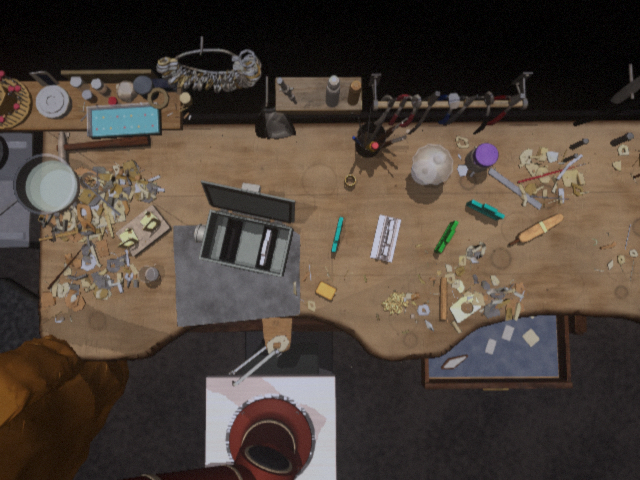

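The scene view shows the box (280,215) with its cover leaning back, and the stand with the spare plate (353,288). In the top view the box is at (247,242), with its empty cradle on the left (231,240) and the filled one on the right (265,248). The stand is at (386,238). I'll enlarge both.

```bash
python3 - <<'E'
import cv2, numpy as np
t=cv2.imread("pics/top0.png"); 
a=cv2.resize(t[170:300,180:310],(520,520),interpolation=cv2.INTER_CUBIC)
b=cv2.resize(t[205:275,360:410],(280,392),interpolation=cv2.INTER_CUBIC)
o=np.zeros((520,800,3),np.uint8); o[:,:520]=a; o[:392,520:]=b
cv2.imwrite("pics/crop1.png",cv2.convertScaleAbs(o,alpha=1.5,beta=15))
E
```

```text
(no output)
```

View pics/crop1.png

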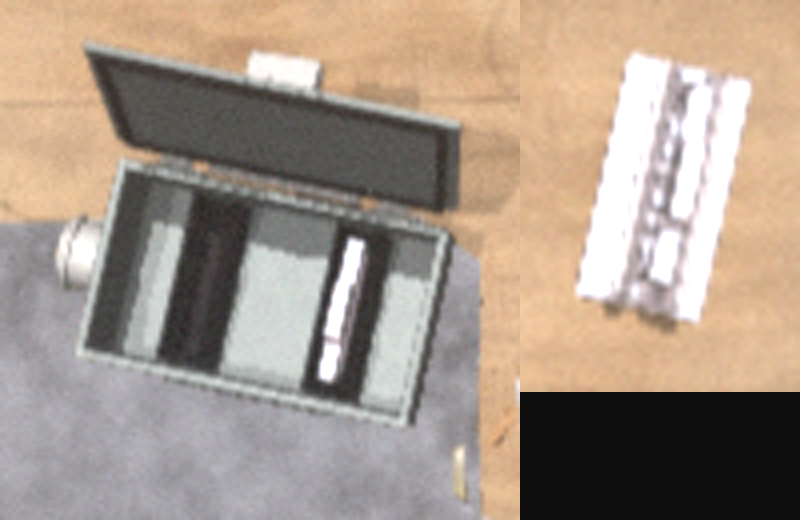

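```bash
cat > h.py <<'E'
from station import arm, snapshot, camera_info, ticket
import cv2, numpy as np
from scipy.spatial.transform import Rotation as Ro
def toworld(n,px,z,pose=None):
    c=camera_info(n)
    d=np.array([(px[0]-c["cx"])/c["fx"],(px[1]-c["cy"])/c["fy"],1.])
    if n=="wrist":
        T=np.array(c["T_tool_cam"]); p,q=pose; Rw=Ro.from_quat(q).as_matrix()
        o=p+Rw@T[:3,3]; d=Rw@T[:3,:3]@d
    else:
        R=np.array(c["R"]); o=-R.T@np.array(c["t"]); d=R.T@d
    return o+d*(z-o[2])/d[2]
def q(psi):  # tool down, tool x = -(cos,sin)psi, tool y = (-sin,cos)
    return [-np.sin(psi/2),np.cos(psi/2),0,0]
def shot(name):
    pose=(np.array(arm.read_tool_pos()),np.array(arm.read_eef_rot()))
    im=snapshot("wrist"); cv2.imwrite(f"pics/{name}.png",im); return im,pose
E
python3 - <<'E'
from h import *
B=[(180+x/4-.4,170+y/4-.4) for x,y in [(123,160),(452,232),(408,425),(80,354)]]
W=np.array([toworld("top",p,.08) for p in B]); print(W.round(4))
print("lens",[np.linalg.norm(W[i]-W[(i+1)%4]).round(4) for i in range(4)],"ctr",W.mean(0).round(4))
yv=(W[0]-W[1])+(W[3]-W[2]); xv=(W[0]-W[3])+(W[1]-W[2])
print("yaw",np.arctan2(-yv[0],yv[1]),np.arctan2(xv[1],xv[0]))
S=[(380,214.3),(401.1,218.9),(392.1,262.5),(370.4,258)]
W=np.array([toworld("top",(u-.4,v-.4),.006) for u,v in S])
print("lens",[np.linalg.norm(W[i]-W[(i+1)%4]).round(4) for i in range(4)],"ctr",W.mean(0).round(4))
yv=(W[0]-W[1])+(W[3]-W[2]); xv=(W[0]-W[3])+(W[1]-W[2])
print("yaw",np.arctan2(-yv[0],yv[1]),np.arctan2(xv[1],xv[0]))
E
```

```text
[[ 0.5533  0.1325  0.08  ]
 [ 0.5092 -0.0609  0.08  ]
 [ 0.3967 -0.0347  0.08  ]
 [ 0.4395  0.1568  0.08  ]]
lens [np.float64(0.1983), np.float64(0.1155), np.float64(0.1962), np.float64(0.1163)] ctr [0.4747 0.0484 0.08  ]
yaw -0.22218933213628908 -0.2194447393489294
lens [np.float64(0.0538), np.float64(0.1112), np.float64(0.0549), np.float64(0.1119)] ctr [ 0.4872 -0.2887  0.006 ]
yaw -0.21879087034308908 -0.2278929687068515
```

```bash
python3 - <<'E'
from h import *
arm.line_to([0.248,0.601,0.36],velocity=.3)
arm.movep([0.44,0.06,0.36],q(-.221))
im,p=shot("wbox"); print(p)
arm.movep([0.46,-0.283,0.28],q(-.223))
im2,p=shot("wstand"); print(p, arm.read_time())
cv2.imwrite("pics/both.png",np.hstack([cv2.resize(im,(400,300)),cv2.resize(im2,(400,300))]))
np.save("pst.npy",np.r_[p[0],p[1]])
E
```

```text
(array([0.4401928 , 0.06103023, 0.35989181]), array([ 1.09347094e-01,  9.94003613e-01,  1.72602901e-04, -3.64628497e-05]))
(array([ 0.46099853, -0.28131871,  0.28009192]), array([1.09863500e-01, 9.93946404e-01, 6.82039339e-04, 3.02251524e-04])) 3.925
```

View pics/wstand.png

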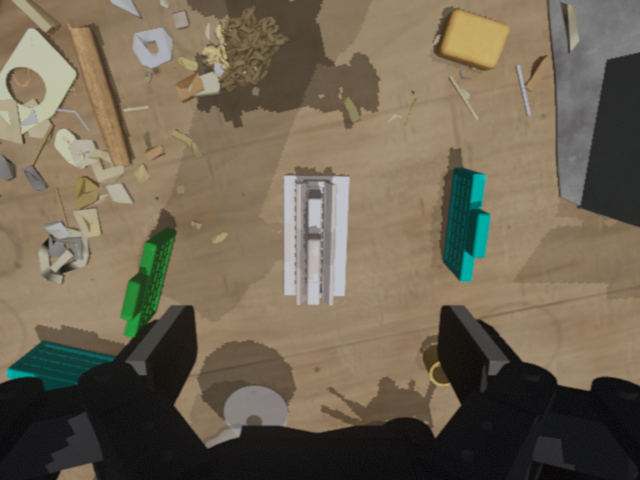

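View pics/wbox.png

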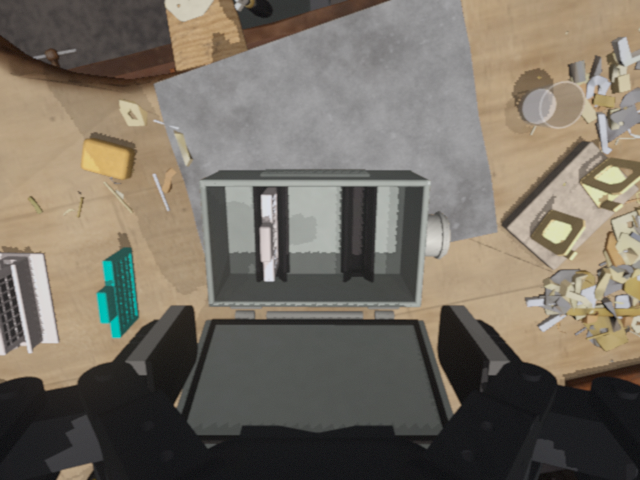

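The stand is at (316,240) in the first wrist view. In the second, the box rim corners are near (202,183), (430,182), (422,305) and (207,306), and the empty slot is at x≈357. I'll enlarge these.

```bash
python3 - <<'E'
import cv2, numpy as np
t=cv2.imread("pics/wstand.png"); b=cv2.imread("pics/wbox.png")
o=np.zeros((600,800,3),np.uint8)
o[:600,:320]=cv2.resize(t[165:315,275:355],(320,600),interpolation=cv2.INTER_CUBIC)
o[:300,320:]=cv2.resize(b[165:315,195:435],(480,300),interpolation=cv2.INTER_CUBIC)
o[300:,320:]=cv2.resize(b[175:295,335:415],(200,300))[:, :].repeat(1,1) if 0 else cv2.resize(b[178:253,310:430],(480,300),interpolation=cv2.INTER_CUBIC)
cv2.imwrite("pics/crop2.png",cv2.convertScaleAbs(o,alpha=1.0,beta=0))
E
```

```text
(no output)
```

View pics/crop2.png

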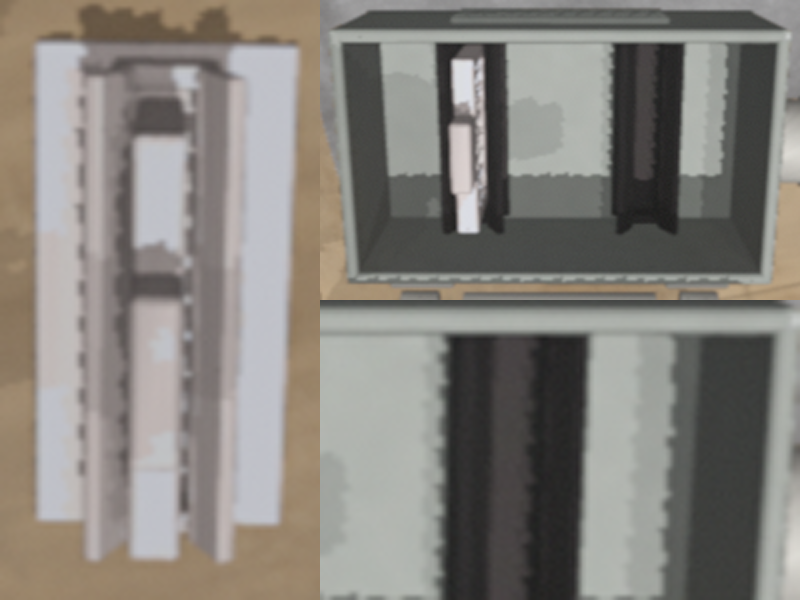

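```bash
python3 - <<'E'
from h import *
v=np.load("pst.npy"); P=(v[:3],v[3:])
for z in (.05,.055,.06,.065,.07):
    a,b=[toworld("wrist",(156/4+275-.4,y/4+165-.4),z-.018,P) for y in (137,558)]
    c,d=[toworld("wrist",(157/4+275-.4,y/4+165-.4),z,P) for y in (297,467)]
    e,f=[toworld("wrist",(x/4+275-.4,380/4+165-.4),z,P) for x in (132,182)]
    print(z,"L",np.linalg.norm(a-b).round(4),"tab",np.linalg.norm(c-d).round(4),"thk",np.linalg.norm(e-f).round(4),"mid",((a+b)/2).round(4),((c+d)/2).round(4),"yaw",np.arctan2(*(b-a)[1::-1]).round(3))
F=[toworld("wrist",(x/4+275-.4,y/4+165-.4),.006,P) for x,y in [(37,42),(299,44),(281,523),(37,520)]]
F=np.array(F);print("foot z6",F.round(4),F.mean(0),[np.linalg.norm(F[i]-F[i-1]).round(4) for i in range(4)])
Q=(np.array([0.4401928,0.06103023,0.35989181]),np.array([.109347094,.994003613,1.726e-4,-3.6e-5]))
W=np.array([toworld("wrist",p,.08,Q) for p in [(209,306.5),(421.5,306.5),(428.5,181),(201.5,180)]])-0
print(W.round(4),W.mean(0),[np.linalg.norm(W[i]-W[i-1]).round(4) for i in range(4)])
xv=W[0]-W[3]+W[1]-W[2]; yv=W[1]-W[0]+W[2]-W[3]
print("yaw",np.arctan2(xv[1],xv[0]),np.arctan2(-yv[0],yv[1]))
c=W.mean(0); psi=-.221
for p in [(362.5-.4,190),(360.75-.4,252)]:
    d=toworld("wrist",p,.009,Q)-c; print("floor right edge in box frame (expect y .0515)",(d[0]*np.cos(psi)+d[1]*np.sin(psi)).round(4),(-d[0]*np.sin(psi)+d[1]*np.cos(psi)).round(4))
E
```

```text
0.05 L 0.0907 tab 0.035 thk 0.0097 mid [ 0.4937 -0.2903  0.032 ] [ 0.4937 -0.29    0.05  ] yaw -0.222
0.055 L 0.0893 tab 0.0344 thk 0.0096 mid [ 0.4922 -0.2899  0.037 ] [ 0.492  -0.2896  0.055 ] yaw -0.222
0.06 L 0.0879 tab 0.0338 thk 0.0094 mid [ 0.4906 -0.2896  0.042 ] [ 0.4904 -0.2892  0.06  ] yaw -0.222
0.065 L 0.0865 tab 0.0332 thk 0.0092 mid [ 0.489  -0.2892  0.047 ] [ 0.4887 -0.2888  0.065 ] yaw -0.222
0.07 L 0.085 tab 0.0326 thk 0.0091 mid [ 0.4874 -0.2888  0.052 ] [ 0.487  -0.2884  0.07  ] yaw -0.222
foot z6 [[ 0.4288 -0.3015  0.006 ]
 [ 0.4413 -0.2478  0.006 ]
 [ 0.5475 -0.2733  0.006 ]
 [ 0.5346 -0.3276  0.006 ]] [ 0.48804665 -0.28756294  0.006     ] [np.float64(0.1089), np.float64(0.0552), np.float64(0.1092), np.float64(0.0559)]
[[ 0.5124 -0.058   0.08  ]
 [ 0.5558  0.1368  0.08  ]
 [ 0.4403  0.1601  0.08  ]
 [ 0.3972 -0.0301  0.08  ]] [0.47641956 0.05218574 0.08      ] [np.float64(0.1186), np.float64(0.1995), np.float64(0.1178), np.float64(0.1951)]
yaw -0.21831230978571156 -0.22099164636125526
floor right edge in box frame (expect y .0515) -0.0397 0.0485
floor right edge in box frame (expect y .0515) 0.0279 0.0488
```

```bash
python3 - <<'E'
from h import *
o=q(-.222)
arm.move_gripper(.6)
arm.movep([.4873,-.2886,.2],o)
arm.line_to([.4873,-.2886,.116],velocity=.12)
f0=arm.read_ft_force()
arm.move_gripper(0,effort=40)
print(arm.read_tool_pos(),f0,arm.read_ft_force(),arm.read_opening()*85,arm.read_finger_force())
arm.line_to([.4873,-.2886,.25],velocity=.15)
print(arm.read_opening()*85,arm.read_finger_force(),arm.read_ft_force(),arm.read_time())
# go near box, high, and look
arm.line_to([.46,-.1,.30],velocity=.3)
arm.movep([.44,.085,.30],q(-.221))
arm.pause(.2)
im,p=shot("wbox2"); print(p); np.save("pbox.npy",np.r_[p[0],p[1]])
cv2.imwrite("pics/top1.png",snapshot("top"))
E
```

```text
[ 0.48765462 -0.28878076  0.11660852] [ 0.58329703  0.23798802 -1.24381086] [-0.04395613  1.29605844  3.02037306] 9.351292437953916 39.623021855950356
8.838920676976597 38.953065443784 [-0.05730828  1.18519404 -1.74238283] 7.1333
(array([0.44053   , 0.08286492, 0.29999738]), array([ 1.12478903e-01,  9.93654012e-01, -3.99931088e-04,  2.02461591e-04]))
```

View pics/wbox2.png

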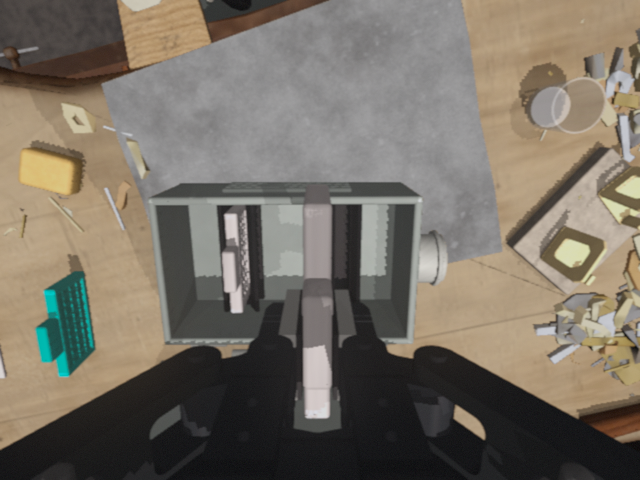

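The plate hangs straight in the grip, with its front end at (317,195) and its tab at (317,285–388). The rim corners are (150,200), (421,200), (414,342) and (165,343), and the empty slot is partly hidden near x≈350. I'll check both the plate in the hand and the box centre.

```bash
python3 - <<'E'
from h import *
import scipy.optimize as so
v=np.load("pbox.npy"); c=camera_info("wrist"); T=np.linalg.inv(np.array(c["T_tool_cam"]))
def projt(X):
    X=T[:3,:3]@X+T[:3,3]; return np.array([c["fx"]*X[0]/X[2]+c["cx"],c["fy"]*X[1]/X[2]+c["cy"]])
for X in [(.043,0,.0646),(.017,0,.0466),(-.017,0,.0466),(-.043,0,.0646)]: print("plate pred",X,projt(np.array(X)).round(1))
# box fit with all outer rim corners, both wrist pics
obs=[((np.array([.44053,.08286,.3]),v[3:]),[(150,200),(421,200),(414,342),(165,343)]),
     ((np.array([.44019,.06103,.35989]),[.109347,.994004,1.7e-4,-4e-5]),[(201.5,180),(428.5,181),(421.5,306.5),(209,306.5)])]
C=np.array([(-.06,-.1),(-.06,.1),(.06,.1),(.06,-.1)])
def res(s,ob):
    R=np.array([[np.cos(s[2]),-np.sin(s[2])],[np.sin(s[2]),np.cos(s[2])]]); r=[]
    for (p,qq),ux in ob:
        Rw=Ro.from_quat(qq).as_matrix()
        for k,u in zip(C,ux):
            X=np.r_[R@k+s[:2],.08]; r.append(projt(Rw.T@(X-p))-u)
    return np.ravel(r)
for ob in (obs[:1],obs[1:],obs):
    s=so.least_squares(res,[.475,.05,-.22],args=(ob,)); print(s.x.round(4),s.fun.round(1))
b=cv2.imread("pics/wbox2.png")
cv2.imwrite("pics/crop3.png",cv2.resize(b[185:360,140:430],(800,483),interpolation=cv2.INTER_CUBIC))
E
```

```text
plate pred (0.043, 0, 0.0646) [314.8 204. ]
plate pred (0.017, 0, 0.0466) [314.6 297.3]
plate pred (-0.017, 0, 0.0466) [314.7 391. ]
plate pred (-0.043, 0, 0.0646) [315.  418.8]
[ 0.4772  0.0521 -0.2217] [-3.1 -1.9  3.4 -2.8  0.   3.5 -0.4  3.1]
[ 0.4767  0.0521 -0.2204] [-2.8 -0.4  3.1 -1.  -0.   1.3 -0.3  1. ]
[ 0.477   0.0521 -0.2212] [-3.2 -2.1  3.3 -3.1  0.   3.2 -0.4  2.9 -2.7 -0.2  3.2 -0.6 -0.   1.7
 -0.3  1.2]
```

View pics/crop3.png

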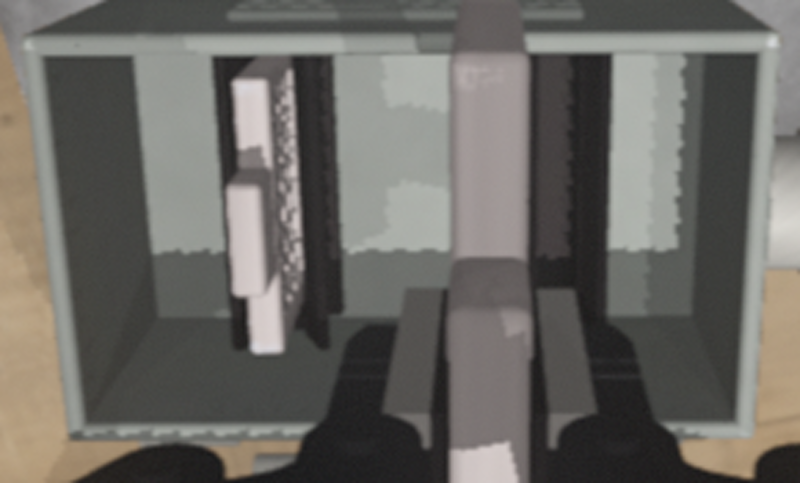

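```bash
python3 - <<'E'
from h import *
v=np.load("pbox.npy"); P=(v[:3],v[3:]); psi=-.221
def bf(X,c): d=X[:2]-c; return np.array([d[0]*np.cos(psi)+d[1]*np.sin(psi),-d[0]*np.sin(psi)+d[1]*np.cos(psi)])
cr=lambda x,y:(x/2.7586+139.7,y/2.7586+184.7)
for c in ([.477,.0521],[.4747,.0484]):
    c=np.array(c)
    print("tab expect y-.045",bf(toworld("wrist",cr(247,240),.075,P),c),
      "floor edge expect .0515",bf(toworld("wrist",cr(573,100),.009,P),c),bf(toworld("wrist",cr(570,240),.009,P),c),
      "cradle outer right top expect .062",bf(toworld("wrist",cr(610,80),.036,P),c),
      "box floor right edge, .094",bf(toworld("wrist",cr(703,100),.005,P),c),"left -.094",bf(toworld("wrist",cr(137,100),.005,P),c),
      "rim inner R .094",bf(toworld("wrist",cr(757,200),.08,P),c),"L",bf(toworld("wrist",cr(53,200),.08,P),c),"plate front bottom?")
t=cv2.imread("pics/top1.png")
cv2.imwrite("pics/t1.png",cv2.resize(t[170:300,180:310],(520,520)))
E
```

```text
tab expect y-.045 [-0.00133391 -0.04530705] floor edge expect .0515 [-0.02552227  0.0502435 ] [0.02370264 0.05003241] cradle outer right top expect .062 [-0.03815176  0.05936425] box floor right edge, .094 [-0.02440374  0.09396117] left -.094 [-0.02512886 -0.09512133] rim inner R .094 [-0.0142684   0.09547006] L [-0.01499123 -0.09626955] plate front bottom?
tab expect y-.045 [ 9.90880911e-05 -4.11928703e-02] floor edge expect .0515 [-0.02408927  0.05435768] [0.02513565 0.05414659] cradle outer right top expect .062 [-0.03671876  0.06347843] box floor right edge, .094 [-0.02297074  0.09807535] left -.094 [-0.02369586 -0.09100715] rim inner R .094 [-0.0128354   0.09958424] L [-0.01355823 -0.09215537] plate front bottom?
```

```bash
cat >> h.py <<'E'
psi=-.221
def bw(c,x,y): return np.array([c[0]+x*np.cos(psi)-y*np.sin(psi), c[1]+x*np.sin(psi)+y*np.cos(psi)])
E
python3 - <<'E'
from h import *
t=bw((.4763,.0505),0,.045); print(t)
arm.line_to([*t,.24],velocity=.15,ori=q(psi)); arm.line_to([*t,.165],velocity=.12); arm.pause(.15)
f0=np.array(arm.read_ft_force()); print(arm.read_tool_pos(),f0)
z=.165
while z>.118:
    z-=.004; arm.line_to([*t,z],velocity=.04)
    f=np.array(arm.read_ft_force())-f0; print(round(z,4),np.round(arm.read_tool_pos(),4),f.round(1))
    if abs(f[2])>6: break
print(arm.read_time())
E
```

```text
[0.48616424 0.09440554]
[0.48669174 0.0945011  0.16591532] [-0.38923876 -0.58786885 -0.66776449]
0.161 [0.486  0.0944 0.1609] [ 0.7 -0.  -0.5]
0.157 [0.486  0.0944 0.1567] [1.  0.7 0.2]
0.153 [0.486  0.0944 0.1527] [1.2 1.2 0.1]
0.149 [0.486  0.0944 0.1487] [ 0.   1.5 -0.2]
0.145 [0.486  0.0944 0.1447] [0.9 0.3 0.3]
0.141 [0.486  0.0944 0.1407] [ 0.1  0.6 -1.5]
0.137 [0.486  0.0944 0.1367] [ 0.3 -0.3 -0.8]
0.133 [0.486  0.0944 0.1328] [-0.2  0.5 -0.4]
0.129 [0.486  0.0944 0.1287] [ 0.8  0.6 -0.3]
0.125 [0.486  0.0944 0.1248] [-0.5  0.6  0.3]
0.121 [0.4867 0.0945 0.1214] [0.3 0.6 4.5]
0.117 [0.4869 0.0941 0.1204] [-4.9 -0.5 29.5]
13.5917
```

```bash
python3 - <<'E'
from h import *
c=(.4763,.0505); t=bw(c,0,.045)
arm.line_to([*t,.1212],velocity=.03); arm.move_gripper(.4); arm.pause(.3)
print(arm.read_opening(),arm.read_finger_force(),arm.read_ft_force())
arm.line_to([*t,.33],velocity=.15)
im,p=shot("seated"); np.save("pseat.npy",np.r_[p[0],p[1]])
arm.move_gripper(0)
a=bw(c,.135,-.065)
arm.line_to([*a,.34],velocity=.25)
arm.line_to([*a,.253],velocity=.15)
print(arm.read_tool_pos(),arm.read_ft_force(),arm.read_time())
cv2.imwrite("pics/top2.png",snapshot("top"))
o=np.zeros((540,800,3),np.uint8)
o[:540,:400]=cv2.resize(im[150:420,220:420],(400,540),interpolation=cv2.INTER_CUBIC)
cv2.imwrite("pics/m.png",o)
s=cv2.imread("pics/top2.png"); o[:400,400:]=cv2.resize(s[160:310,180:330],(400,400),interpolation=cv2.INTER_CUBIC)
cv2.imwrite("pics/m.png",o)
E
```

```text
0.3988589663600478 0.0 [-0.14444021  0.25403585  0.46893067]
[ 0.59420075 -0.04203754  0.25391663] [ 0.0703585  -0.40836026  0.56616475] 18.1417
```

View pics/m.png

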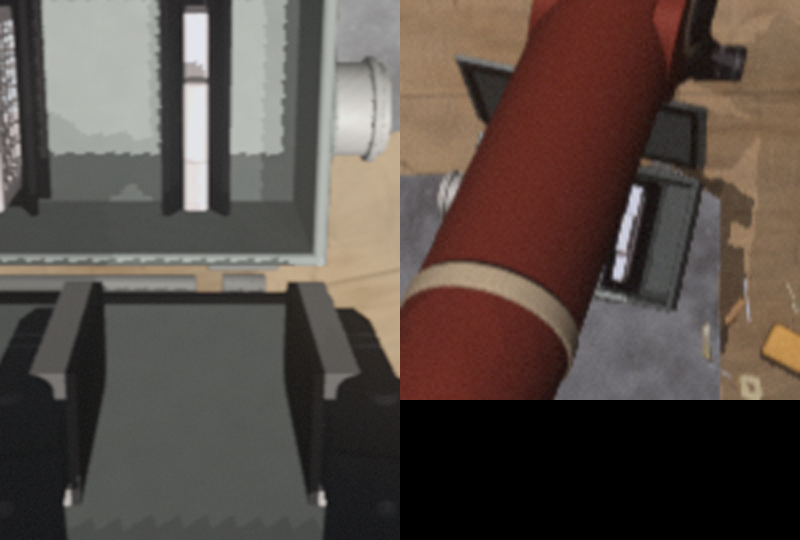

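The spare plate sits upright and centred in the once empty cradle, at (197,110) in the left half, and the fingers are clear of it. Next I'll push the cover over from behind.

```bash
python3 - <<'E'
from h import *
c=(.4763,.0505)
for x in (.11,.095,.08,.065,.05):
    arm.line_to([*bw(c,x,-.065),.253],velocity=.08)
    print(x,np.round(arm.read_tool_pos(),4),np.round(arm.read_ft_force(),1))
arm.pause(1.5)
a=bw(c,-.045,-.0)
arm.line_to([*bw(c,.0,-.03),.33],velocity=.25)
arm.line_to([*bw(c,-.03,0),.30],velocity=.25,ori=q(psi))
arm.move_gripper(.7); arm.pause(.2)
im,p=shot("cover"); np.save("pcov.npy",np.r_[p[0],p[1]]); print(p,arm.read_time())
o=np.zeros((600,800,3),np.uint8)
o[:480,:640]=im; cv2.imwrite("pics/cov_v.png",im)
E
```

```text
0.11 [ 0.5698 -0.037   0.2537] [ 0.2 -0.6  0.3]
0.095 [ 0.5548 -0.0337  0.253 ] [ 0.7  0.1 -0.4]
0.08 [ 0.5401 -0.0304  0.2529] [ 0.5  0.3 -0.4]
0.065 [ 0.5256 -0.0272  0.2531] [-0.4  0.1 -0.1]
0.05 [ 0.5111 -0.0239  0.2531] [-0.4 -0.6 -0.4]
(array([0.44701965, 0.05709818, 0.30003481]), array([1.10235175e-01, 9.93905531e-01, 1.76399744e-05, 2.44078871e-05])) 23.2333
```

View pics/cov_v.png

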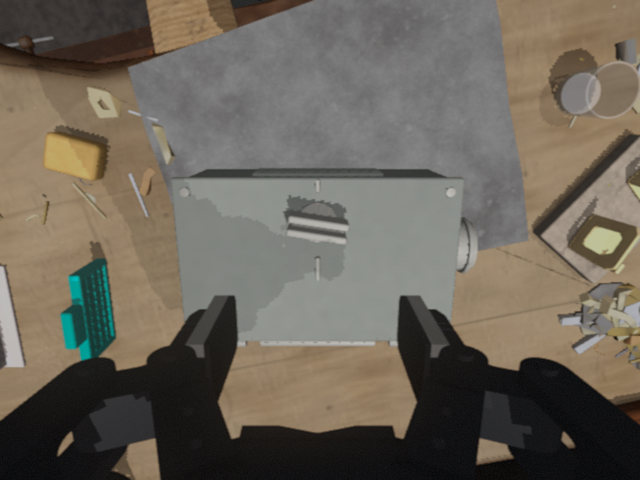

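The cover is shut. The wing is centred at (318,229), with its slot running from about (287,222) to (348,236). The ribs are at (318,186) and (318,268).

```bash
python3 - <<'E'
from h import *
v=np.load("pcov.npy"); P=(v[:3],v[3:])
im=cv2.imread("pics/cover.png")
# slot/wing line by image: bright wing pixels in the window
g=cv2.cvtColor(im,cv2.COLOR_BGR2GRAY)[205:250,280:356]
m=(g>165).astype(np.uint8); n,l,s,ce=cv2.connectedComponentsWithStats(m)
for i in range(1,n):
    if s[i,4]>30:
        yy,xx=np.where(l==i); r=cv2.fitLine(np.c_[xx,yy].astype(np.float32),cv2.DIST_L2,0,.01,.01).ravel()
        a=toworld("wrist",(280+r[2]-25*r[0],205+r[3]-25*r[1]),.116,P);b=toworld("wrist",(280+r[2]+25*r[0],205+r[3]+25*r[1]),.116,P)
        print(s[i],ce[i]+[280,205],"f=",psi+np.pi/2-np.arctan2(*(b-a)[1::-1]))
print("wing",toworld("wrist",(317.3,228.5),.116,P),"expect",bw((.4763,.0505),-.032,0))
r=[toworld("wrist",u,z,P) for u,z in (((317.8,186),.092),((317.8,268),.092))]
print("ribs",r,"yaw",np.arctan2(*(r[1]-r[0])[1::-1]))
print("hand psi",-2*np.arcsin(v[3]),arm.read_joint_positions())
for a in (1.12,.5,psi): print(a,arm.ik([.445,.0575,.167],q(a)))
E
```

```text
[ 10  13  58  13 247] [319.0242915  223.91902834] f= 0.1581881650682937
[  8  27  58  12 231] [316.55411255 237.15584416] f= 0.1510451319494972
wing [0.44351472 0.05888144 0.116     ] expect [0.44507828 0.05751457]
ribs [array([0.42026506, 0.06445975, 0.092     ]), array([0.47849152, 0.05144385, 0.092     ])] yaw -0.21992360453293347
hand psi -0.22091932764957065 [-0.44347663  0.32754353  0.35643825  1.98374851 -0.14936376  0.85507549
  1.34387004]
1.12 [-0.17427575  0.52780447 -0.00419408  2.13617043  0.00459523  0.47762589
  2.50881626]
0.5 [-0.27602665  0.53171171  0.14139382  2.13922814 -0.15535919  0.47997076
  2.0548922 ]
-0.221 [-0.35754388  0.5405724   0.25950867  2.14165112 -0.28383578  0.49106111
  1.46786008]
```

```bash
python3 - <<'E'
from h import *
w=np.array([.4447,.058]); a0=psi+np.pi/2-.155
arm.movep([*w,.24],q(a0)); arm.line_to([*w,.24],ori=q(a0)) if 0 else None
arm.line_to([*w,.168],velocity=.1); arm.pause(.2)
print(np.round(arm.read_tool_pos(),4),arm.read_eef_rot(),np.round(arm.read_ft_force(),1))
arm.move_gripper(0,effort=35); arm.pause(.2)
print(arm.read_opening()*85,arm.read_finger_force(),np.round(arm.read_ft_force(),1),np.round(arm.read_wrist_torque(),2),np.round(arm.read_tool_pos(),4))
for a in np.linspace(a0,psi,9)[1:]:
    arm.movep([*w,.168],q(a)); print(round(a,3),np.round(arm.read_tool_pos(),4),np.round(arm.read_ft_force(),1),np.round(arm.read_wrist_torque(),2),round(arm.read_opening()*85,1))
arm.pause(.4)
R=Ro.from_quat(arm.read_eef_rot()).as_matrix(); print("yaw",np.arctan2(-R[1,0],-R[0,0]),arm.read_time(),np.round(arm.read_ft_force(),1))
shot("turned")
E
```

```text
[0.445  0.0581 0.1686] [-5.62483244e-01  8.26808378e-01 -2.95737436e-04  6.47089136e-04] [0.2 0.6 0.1]
13.201744850121253 38.745004534721375 [-1.6  0.1  1.8] [ 0.12  0.27 -0.04] [0.4443 0.0581 0.168 ]
1.018 [0.4444 0.058  0.168 ] [-2.9  1.2  2. ] [ 0.09  0.29 -0.05] 12.9
0.841 [0.4444 0.058  0.1679] [-2.1  0.6  3.4] [ 0.08  0.4  -0.08] 13.1
0.664 [0.4444 0.0579 0.1679] [-3.1  0.9  2.4] [ 0.13  0.42 -0.02] 13.2
0.487 [0.4444 0.0579 0.1679] [-2.2  0.9  3.1] [ 0.08  0.43 -0.05] 13.3
0.31 [0.4445 0.0579 0.1679] [-2.8  0.6  2.8] [ 0.12  0.51 -0.02] 13.2
0.133 [0.4445 0.0579 0.1679] [-2.7  0.9  2.5] [ 0.09  0.46 -0.03] 12.9
-0.044 [0.4445 0.0579 0.1679] [-3.3  0.9  2.8] [ 0.13  0.52 -0.06] 13.3
-0.221 [0.4445 0.0579 0.1679] [-3.2  0.2  2.4] [ 0.12  0.54 -0.08] 12.9
yaw -0.21963055499287024 28.5083 [-4.   1.2  3.1]
```

```bash
python3 - <<'E'
from h import *
w=np.array([.4447,.058])
arm.move_gripper(.7); arm.line_to([*w,.30],velocity=.15); arm.pause(.2)
im,P=shot("aligned")
c=camera_info("wrist"); T=np.linalg.inv(np.array(c["T_tool_cam"]))
X=T[:3,:3]@(Ro.from_quat(P[1]).as_matrix().T@(np.r_[w,.116]-P[0]))+T[:3,3]
u,v=int(c["fx"]*X[0]/X[2]+c["cx"]),int(c["fy"]*X[1]/X[2]+c["cy"]); print(u,v)
x0,y0=u-22,v-36
g=cv2.cvtColor(im,cv2.COLOR_BGR2GRAY)[y0:v+36,x0:u+22]
for th in (150,165,180):
  n,l,s,ce=cv2.connectedComponentsWithStats((g>th).astype(np.uint8))
  for i in range(1,n):
    if s[i,4]>60:
        yy,xx=np.where(l==i); r=cv2.fitLine(np.c_[xx,yy].astype(np.float32),cv2.DIST_L2,0,.01,.01).ravel()
        a=toworld("wrist",(x0+r[2]-25*r[0],y0+r[3]-25*r[1]),.116,P);b=toworld("wrist",(x0+r[2]+25*r[0],y0+r[3]+25*r[1]),.116,P)
        d=(b-a)*(1 if b[0]>a[0] else -1)
        print(th,s[i],(ce[i]+[x0,y0]).round(1),"f=",psi+np.pi/2-np.arctan2(d[1],d[0]))
print(arm.read_time())
E
```

```text
316 235
150 [ 14   7  12  58 522] [312.9 231.1] f= 1.5775170504032174
150 [ 28   7  16  58 525] [327.7 229.6] f= 1.6150074935854342
150 [  3  14   9  28 143] [301.3 227.3] f= 1.574634316957305
165 [ 20   7   6  49 147] [316.4 228.9] f= 1.5482283498671272
165 [ 15   8   4  37 142] [310.5 224.5] f= 1.5690318578376907
165 [ 29   8   4  32 127] [324.5 222.6] f= 1.5676565834985956
165 [ 34  13  10  30 210] [331.5 226.6] f= 1.5361029854483836
165 [ 4 19  7 22 90] [301.  228.3] f= 1.5001468190879905
180 [ 35  14   8  28 158] [331.7 226.7] f= 1.5491014069805342
30.35
```

```bash
python3 - <<'E'
from h import *
w=np.array([.4447,.058])
arm.line_to([*w,.166],velocity=.12); arm.pause(.1)
f0=np.array(arm.read_ft_force())
arm.move_gripper(0,effort=50); arm.pause(.2)
z=.166
print(np.round(arm.read_tool_pos(),4),np.array(arm.read_ft_force())-f0)
while z>.148:
    z-=.001; arm.line_to([*w,z],velocity=.02); arm.pause(.1)
    f=np.array(arm.read_ft_force())-f0; print(round(z,4),np.round(arm.read_tool_pos()[2],4),f.round(1))
    if f[2]>20: break
arm.pause(.5)
R=Ro.from_quat(arm.read_eef_rot()).as_matrix(); print("yaw",np.arctan2(-R[1,0],-R[0,0]),(np.array(arm.read_ft_force())-f0).round(1),arm.read_opening()*85,arm.read_finger_force(),arm.read_time())
E
```

```text
[0.4447 0.058  0.1661] [ 0.5162056  -1.42633067  0.96008791]
0.165 0.1651 [-0.  -0.9  2.5]
0.164 0.1641 [-0.  -1.2  3.1]
0.163 0.1631 [ 0.2 -0.3  4.8]
0.162 0.1621 [-1.2 -1.4  4.5]
0.161 0.1612 [-1.2 -1.   5.6]
0.16 0.1603 [-1.5 -1.2  6.2]
0.159 0.1595 [-2.3  0.1  9.4]
0.158 0.1589 [-3.2 -1.3 13.5]
0.157 0.158 [-3.3 -1.1 14. ]
0.156 0.1572 [-4.6 -0.5 16.9]
0.155 0.1565 [-6.2 -0.2 19.3]
0.154 0.1559 [-6.1 -0.3 24.4]
yaw -0.2214769826338379 [-5.9 -0.3 24.4] 12.572626393726306 63.12829054892063 37.1
```

```bash
python3 - <<'E'
from h import *
print(np.round(arm.read_ft_force(),1)); print(ticket.finish_job())
E
```

```text
[-7.   0.4 25.1]
the job is handed in; nothing more can be done
None
```

I handed the job in at about 37 s: the spare plate is seated in the once empty cradle, the cover is shut, the fastener slot measured within about 0.05 rad of the ribs' line, and the arm is still holding the cover down with about 24 N. The pass/fail verdict was not shown to me.

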